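Put the clay tools back in the caddy

ROBOT

A 6-joint arm with a two-finger parallel gripper is mounted at the origin on the work surface. World frame = base frame: x ahead of the robot, y to its left, z up, the work surface at z = 0. Lengths are in m, angles in rad, forces in N, time in s.
With the tool pointing down it reaches from about 0.325 to 0.75 m from the base axis. Payload 7.6 kg.
Tool frame: the origin (TCP) lies at the very end of the fingers, on their centre line; the grasp point (between the pads) lies 19 mm behind it (env.tcp_to_grasp is the distance from the TCP to the grasp point, in m); z points along the fingers, y is the line along which they close (so a half turn about z gives the same grasp; the last joint's range is limited). The gripper opens to 85 mm and grips with 20 to 120 N. Pads are 22 mm wide; open, the fingers measure 114 mm over their backs; the gripper's body (76 mm by 85 mm) begins 54 mm behind the grasp point. The pads swing forward as they close: fully open they stand 13 mm farther back than shut.
Start: joints at [-1.405, 0.052, 1.401, -0, 1.689, -0.07], TCP at [0.123, -0.51, 0.231] pointing down, gripper open.
Joint ranges: [-2.9, 2.9], [-0.91, 2.17], [0.12, 2.37], [-1.06, 4.2], [0.26, 2.73], [-2.93, 2.93]. Speed limits (rad/s): [2.57, 2.57, 3.01, 3.14, 3.14, 3.14].

INTERFACE

Orientations are given as a unit quaternion [w, x, y, z].
In Python, from cell import env gives the robot as it stands.
- The arm moves only by the shell command python3 -m handwheel 'ROWS' [FORCE]. ROWS is a JSON object with one list for each field, all of the same length, 1 to 5, a row being the entries at one place: dx, dy, dz (the shift in shares of the most that a row can go, 1 being 50 mm), spin (a turn about the tool's z in a scale on which 1.0 is pi/2 rad), finger_gap (the opening from 0.0 (shut) to 1.0 (fully open)); each row shifts and turns the commanded pose from where the row before left it, along the tool's axes as they then stand; what a row does not reach is not made up. A row lasts 1/10 s, in which the tool goes at most 0.05 m and 0.15 rad, less where a joint would pass 70% of its speed; a pose out of reach is approached as far as the arm can. The fingers move at their own pace and stop on an object; FORCE is the grip in N (left out, the last holds). Time passes only in rows, so rows that do not move let the fingers close. It prints the time, the measured TCP pose, the force, the opening and the grip force at its end. Input that does not fit is refused with a message, and nothing moves.
- env.get_state(): the state, without advancing time (a new reading comes with each control period).
- env.read_camera(name): name is "side" or "top" or "wrist"; returns (picture, depth): 420x560x3 uint8, red, green, blue; 420x560 float32, m along the optical axis (not along the pixel's ray), 0 where there is no reading.
- env.get_calibration(name): a dict with "fx", "fy", "cx", "cy" (pixels), "T" (4x4, takes a point from camera to world coordinates). Camera axes: x right, y down, z forward; pixel columns grow to the right and rows downward; lengths in m; the calibration is good to about 2 mm. A picture is of the moment at which its call begins: read the wrist's pose just before it. get_calibration takes no time and is no camera call; for the wrist camera it gives the pose at the moment of the call.
- env.hand_in(): hands the job in; it is judged then, once.
Trained networks look in the newest picture that a camera, given by its name, has taken for a name from the list of things; names that differ only in an ending like _2 or _b are one class to them, and where a whole thing is asked for, a point or a joint stands for the part that bears it (a point fixed in the world has none). Each returns a list of dicts, best first, with "score" (0 to 1); they miss things now and then, are a little off and sometimes report something else, mostly with a low value. They report only what shows in the picture. A call takes as long as a camera call. They do not tell look-alikes from the thing itself.
- env.spot_in(thing, camera): "box" ([centre column, centre row, width, height] as shares, 0 to 1, of the picture: columns of its width, rows of its height, round what is visible of it).
The state is a dict: "clock": time; "q": joint angles; "dq": joint speeds; "joint_torque": joint torques, N m; "position": TCP position; "eef_rot": TCP orientation; "force": force on the tool from outside, world axes, zero at the start; "ft_torque": the same for the moment, N m; "grip_width": opening from 0.0 (shut) to 1.0 (fully open); "grip_force": force on a finger pad.
Only numpy, scipy, OpenCV 4.12 (cv2) and the standard library are available. Lean on these libraries where they do the work, as an engineer would, in place of code of your own. Each camera call takes 0.05 s, during which the arm holds its last target. There are 200 camera calls.

TASK

Tidy up after the clay class: put the round cutter, the square cutter and the stamp that are lying about on the table back into the wooden caddy, each standing upright on the floor of the compartment that already holds another of its kind, beside it and not touching it. Set them down rather than dropping them, and do not disturb the tools already in the caddy. The jar lid, the closed tin and the egg cup look similar but belong to the tea trolley: leave them where they are.

Things in the scene. Friction and masses are not known exactly. Their poses are not given: they have to be found in the camera images.
- round_cutter: loose round clay cutter, open steel ring without bottom or top, outside diameter 56 mm, wall 2.5 mm, 40 mm high; at the start it stands upright on the table, 35 to 80 g; origin: centre of its underside, z up. To be put away
- square_cutter: loose square clay cutter, open square steel frame without bottom or top, 50 x 50 mm outside, wall 2.5 mm, 40 mm high; at the start it stands upright on the table, 35 to 80 g; origin: centre of its underside, z up, x and y square to its sides. To be put away
- stamp: loose clay stamp, turned wooden stamp: round foot 48 mm in diameter and 13 mm high, a narrow neck, and on top a round knob 28 mm in diameter from 38 to 58 mm above its underside, 62 mm high in all; at the start it stands upright on the table, 35 to 80 g; origin: centre of its underside, z up. To be put away
- caddy_round_cutter: the round clay cutter already in the caddy: open steel ring without bottom or top, outside diameter 56 mm, wall 2.5 mm, 40 mm high; it stands loose in one compartment, 35 to 48 mm off the middle towards the caddy's +x; origin: centre of its underside, z up
- caddy_square_cutter: the square clay cutter already in the caddy: open square steel frame without bottom or top, 50 x 50 mm outside, wall 2.5 mm, 40 mm high; it stands loose in one compartment, 35 to 48 mm off the middle towards the caddy's +x; origin: centre of its underside, z up, x and y square to its sides
- caddy_stamp: the clay stamp already in the caddy: turned wooden stamp: round foot 48 mm in diameter and 13 mm high, a narrow neck, and on top a round knob 28 mm in diameter from 38 to 58 mm above its underside, 62 mm high in all; it stands loose in one compartment, 35 to 48 mm off the middle towards the caddy's +x; origin: centre of its underside, z up
- jar_lid: steel jar lid (does not belong): round, closed flat top, diameter 58 mm, 16 mm high, on the table; origin: centre of its underside, z up
- tin: closed steel tin (does not belong): 50 x 50 mm, 40 mm high, closed flat top, on the table; origin: centre of its underside, z up, x and y square to its sides
- egg_cup: wooden egg cup (does not belong): round foot 44 mm, narrow stem, hollow open bowl 48 mm in diameter, 60 mm high, on the table; origin: centre of its underside, z up
- caddy: low dark wooden caddy, fixed; 181 mm along its x, 332 mm along its y, floor 6 mm thick, walls 8 mm thick, tops 22 mm above the table. Three compartments, 165 mm (x) by 100 mm (y) inside, centred at y = -108, 0, +108 mm, each with one tool; their -x halves (towards the robot) are free. Which tool is where changes. Origin: centre of underside, z up. Mug, bowl and brush lie well outside the work area
Not all that is in view belongs to the job. Leave any yellow look-alike of the round_cutter alone.

How it is judged:
By the outcome, as a careful person would: the job done as asked, in the order asked, and still so for the second after the job is handed in, with the robot touching nothing.
It also fails if it takes over 77 s, if anything falls off the work surface, if the arm or the gripper's body presses on something with over 40 N, if the wrist force passes 120 N, or if a joint passes its speed limit or range.

## Working session

There is one attempt and no reset: what is moved stays moved. The work goes in short steps, Python scripts to look and compute and a shell command to move; the robot and the scene stay as the last step left them, time stands still between calls to the robot, and variables do not carry over. Pictures are saved under pics/ and viewed, at most 14 in all, crops included, and the job is handed in when it is done.

```bash
ls; mkdir -p pics; python3 - <<'E'
from cell import env
import cv2
for n in("top","side"):
    p,d=env.read_camera(n); cv2.imwrite(f"pics/{n}0.png",p[:,:,::-1])
    c=env.get_calibration(n); print(n,c)
s=env.get_state();print(s['clock'],s['position'],s['eef_rot'])
E
```

```text
pics
top {'fx': 395.75212837344543, 'fy': 395.75212837344543, 'cx': 276.55630454814866, 'cy': 208.80716143861977, 'T': array([[-1.07100802e-03, -9.93707378e-01,  1.12002234e-01,
         4.69302805e-01],
       [-9.99951911e-01, -2.76048148e-05, -9.80683675e-03,
         1.88735111e-02],
       [ 9.74821783e-03, -1.12007352e-01, -9.93659562e-01,
         9.98337298e-01],
       [ 0.00000000e+00,  0.00000000e+00,  0.00000000e+00,
         1.00000000e+00]])}
side {'fx': 379.28763578563706, 'fy': 379.28763578563706, 'cx': 277.1470531444544, 'cy': 218.37657527885017, 'T': array([[ 0.96183828, -0.15517651,  0.22536054,  0.34304872],
       [-0.27361462, -0.54105125,  0.79523492, -0.70980338],
       [-0.00147017, -0.82654933, -0.56286236,  0.54830832],
       [ 0.        ,  0.        ,  0.        ,  1.        ]])}
0.1 [ 0.12262992 -0.51019914  0.23055809] [-7.01158434e-04  9.93057649e-01  1.17626582e-01 -2.49352131e-05]
```

View pics/top0.png

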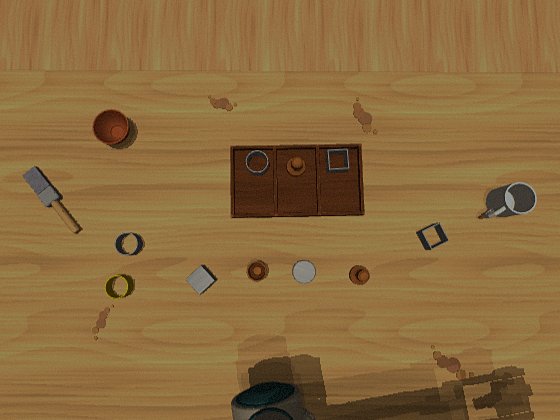

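View pics/side0.png

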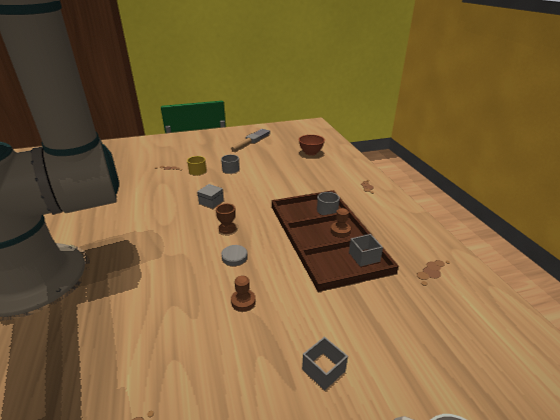

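```bash
python3 - <<'E'
from cell import env
env.read_camera("top")
for t in("round_cutter","square_cutter","stamp","jar_lid","tin","egg_cup","caddy"):
    for r in env.spot_in(t,"top"):
        b=r["box"];print(t,round(r["score"],2),[round(v) for v in(b[0]*560,b[1]*420,b[2]*560,b[3]*420)])
E
```

```text
round_cutter 0.64 [128, 244, 27, 18]
round_cutter 0.57 [124, 286, 34, 23]
square_cutter 0.95 [430, 237, 37, 27]
stamp 0.57 [359, 275, 24, 22]
jar_lid 0.97 [305, 270, 23, 19]
tin 0.56 [201, 280, 29, 27]
egg_cup 0.51 [257, 270, 21, 21]
egg_cup 0.49 [297, 167, 20, 19]
egg_cup 0.22 [303, 269, 24, 24]
caddy 0.88 [297, 179, 135, 76]
```

The top view shows the loose round cutter at (129,244), with the yellow look-alike at (120,286). The square cutter is at (432,236) and turned, the stamp at (359,274). In the caddy, the round cutter sits at (257,160), the stamp at (297,166) and the square cutter at (338,160). The side view agrees with this.

```bash
cat > h.py <<'E'
from cell import env
import numpy as np, cv2
def cloud(cam):
    c=env.get_calibration(cam); p,d=env.read_camera(cam)
    v,u=np.mgrid[:420,:560]; d=d.astype(float)
    P=np.stack([(u-c["cx"])/c["fx"]*d,(v-c["cy"])/c["fy"]*d,d],-1)@c["T"][:3,:3].T+c["T"][:3,3]
    P[d<=0]=np.nan
    return P,p
def circ(q):
    A=np.c_[2*q,np.ones(len(q))]; s=np.linalg.lstsq(A,(q**2).sum(1),rcond=None)[0]
    return s[:2],np.sqrt(s[2]+s[:2]@s[:2])
E
python3 - <<'E'
from h import *
np.set_printoptions(precision=4,suppress=True)
Ps=np.median([cloud("top")[0] for _ in range(5)],0)
print("table z",np.nanmedian(Ps[300:330,200:350,2]))
def win(u,v,lo,hi,w=20):
    q=Ps[v-w:v+w,u-w:u+w].reshape(-1,3);q=q[(q[:,2]>lo)&(q[:,2]<hi)];return q
for n,u,v,lo,hi in(("round",129,244,.03,.05),("yellow",120,286,.03,.05),("square",432,236,.03,.05),("stampknob",359,275,.048,.075),("stampfoot",359,275,.008,.02),
  ("cround",257,160,.036,.056),("csq",338,160,.036,.056),("cknob",297,166,.054,.08),("cfoot",297,166,.012,.024),("eggcup",257,270,.03,.08),("lid",304,271,.01,.03),("tin",201,280,.03,.06)):
    q=win(u,v,lo,hi)
    if len(q)<5: print(n,len(q));continue
    r=cv2.minAreaRect((q[:,:2]*1000).astype(np.float32)); print(n,len(q),"z",np.median(q[:,2]).round(4),"rect",np.round(r[0],1),np.round(r[1],1),round(r[2],1),"circ",*circ(q[:,:2]))
q=Ps[130:230,215:380].reshape(-1,3);q=q[(q[:,2]>.015)&(q[:,2]<.03)]
print("caddy",cv2.minAreaRect((q[:,:2]*1000).astype(np.float32)))
E
```

```text
table z 0.0009746065095662115
round 133 z 0.0395 rect [494.6 371.3] [53.2 53.8] 1.7 circ [0.4945 0.3714] 0.02653045948341694
yellow 145 z 0.0388 rect [391.8 390.3] [53.9 54.5] 0.5 circ [0.3922 0.3902] 0.026477248451287586
square 168 z 0.0401 rect [ 512.6 -374.8] [50.  50.8] 25.9 circ [ 0.5125 -0.3742] 0.027479247228296408
stampknob 120 z 0.0616 rect [ 417.6 -194. ] [25.6 27.2] 0.2 circ [ 0.4178 -0.1932] 0.010064184426688234
stampfoot 148 z 0.0164 rect [ 418.2 -192.4] [43.6 46.9] 76.0 circ [ 0.4176 -0.1941] 0.020247295215151513
cround 106 z 0.0463 rect [694.6  58.5] [55.  51.6] 0.9 circ [0.6946 0.0584] 0.026443595586233486
csq 143 z 0.0464 rect [ 701.1 -141.4] [50.2 50.4] 3.6 circ [ 0.7008 -0.1409] 0.027486314124781152
cknob 110 z 0.0677 rect [688.4 -38.7] [25.9 26.4] 61.9 circ [ 0.6878 -0.0385] 0.010102609090722206
cfoot 240 z 0.0216 rect [691.5 -41.3] [98.6 95.8] 90.0 circ [ 0.7059 -0.0497] 0.041116838056610656
eggcup 220 z 0.0518 rect [429.6  56.8] [44.7 44.1] 89.8 circ [0.4293 0.0574] 0.019344706665372788
lid 422 z 0.017 rect [426.4 -56.9] [56.7 53.6] 89.9 circ [ 0.4263 -0.0572] 0.0202921872428696
tin 457 z 0.0406 rect [408.6 192.6] [49.9 50.5] 42.4 circ [0.4087 0.192 ] 0.020770687800702847
caddy ((653.6187133789062, -40.50755310058594), (181.43519592285156, 332.1444091796875), 1.1279774904251099)
```

The manual's scale: shifts go in shares of 50 mm and turns go in shares of pi/2 rad. Converting my numbers, 0.037 m is 0.74, -0.017 m is -0.34, 0.108 rad / 1.5708 = 0.0688.

```bash
cat >> h.py <<'E'
def go(x,y,z,phi):
    "deltas to target TCP, in tool axes after the turn has been made, plus the turn"
    s=env.get_state(); w,a,b,c=s["eef_rot"]; ph=2*np.arctan2(b,a)
    ph=(ph+np.pi/2)%np.pi-np.pi/2
    D=np.array([x,y,z])-s["position"]
    t=(ph-phi+np.pi/2)%np.pi-np.pi/2
    f=phi
    print("t",round(s["clock"],2),"pos",np.round(s["position"],4),"phi",round(ph,4),"quat",np.round(s["eef_rot"],3),"turn",round(t,4),"dx dy dz",np.round([D[0]*np.cos(f)+D[1]*np.sin(f),D[0]*np.sin(f)-D[1]*np.cos(f),-D[2]],4),"grip",round(s["grip_width"],3),round(s["grip_force"],1),"F",np.round(s["force"],1))
E
python3 -m handwheel '{"dx":[0, 0, 0.74, 0.74, 0.74], "dy":[0, 0, -0.34, -0.34, -0.34], "dz":[0, 0, 0, 0, 0], "spin":[0.0688, 0.0688, 0, 0, 0], "finger_gap":[1, 1, 1, 1, 1]}' 40
python3 -m handwheel '{"dx":[0.74, 0.74, 0.74, 0.74, 0.74], "dy":[-0.34, -0.34, -0.34, -0.34, -0.34], "dz":[0, 0, 0, 0, 0], "spin":[0, 0, 0, 0, 0], "finger_gap":[1, 1, 1, 1, 1]}'
python3 -c "from h import *;go(.4945,.3714,.12,.02)"
```

```text
clock: 1.25
position: [0.2336, -0.4566, 0.2314]
eef_rot: [0.0, 1.0, 0.009, 0.0]
force: [-0.6, -0.6, -0.1]
grip_width: 1.003
grip_force: 0.0
clock: 1.75
position: [0.4173, -0.3677, 0.2314]
eef_rot: [0.0, 1.0, 0.01, 0.0]
force: [-0.7, -1.1, -0.2]
grip_width: 0.997
grip_force: 0.0
t 1.75 pos [ 0.4173 -0.3677  0.2314] phi 0.0198 quat [0.   1.   0.01 0.  ] turn -0.0002 dx dy dz [ 0.0919 -0.7374  0.1114] grip 0.997 0.0 F [-0.7 -1.1 -0.2]
```

```bash

python3 -m handwheel '{"dx":[0.1, 0.1, 0.1, 0.1, 0.1], "dy":[-0.82, -0.82, -0.82, -0.82, -0.82], "dz":[0.12, 0.12, 0.12, 0.12, 0.12], "spin":[0, 0, 0, 0, 0], "finger_gap":[1, 1, 1, 1, 1]}' >/dev/null
python3 -m handwheel '{"dx":[0.1, 0.1, 0.1, 0.1, 0.1], "dy":[-0.82, -0.82, -0.82, -0.82, -0.82], "dz":[0.12, 0.12, 0.12, 0.12, 0.12], "spin":[0, 0, 0, 0, 0], "finger_gap":[1, 1, 1, 1, 1]}' >/dev/null
python3 -m handwheel '{"dx":[0.1, 0.1, 0.1, 0.1, 0.1], "dy":[-0.82, -0.82, -0.82, -0.82, -0.82], "dz":[0.12, 0.12, 0.12, 0.12, 0.12], "spin":[0, 0, 0, 0, 0], "finger_gap":[1, 1, 1, 1, 1]}'
python3 -c "from h import *;go(.4945,.3714,.12,.02)"
```

```text
clock: 3.25
position: [0.4787, 0.2495, 0.1411]
eef_rot: [0.0, 1.0, 0.01, 0.0]
force: [1.0, 0.3, 0.5]
grip_width: 1.005
grip_force: 0.0
t 3.25 pos [0.4787 0.2495 0.1411] phi 0.02 quat [0.   1.   0.01 0.  ] turn -0.0 dx dy dz [ 0.0183 -0.1216  0.0211] grip 1.005 0.0 F [1.  0.3 0.5]
```

Converted, -0.041 m is -0.82, -0.04 m is -0.8.

```bash

python3 -m handwheel '{"dx":[0.12, 0.12, 0.12, 0], "dy":[-0.82, -0.8, -0.8, 0], "dz":[0.14, 0.14, 0.14, 0], "spin":[0, 0, 0, 0], "finger_gap":[1, 1, 1, 1]}' 
python3 - <<'E'
from h import *
go(.4945,.3714,.013,.02)
P,p=cloud("wrist"); cv2.imwrite("pics/w1.png",p[:,:,::-1])
m=(P[...,2]>.03)&(P[...,2]<.046)&(np.hypot(P[...,0]-.4945,P[...,1]-.3714)<.045)
q=P[m][:,:2]; print(m.sum(), circ(q), cv2.minAreaRect((q*1000).astype(np.float32)) if len(q) else 0)
E
```

```text
clock: 3.65
position: [0.493, 0.3726, 0.1176]
eef_rot: [0.0, 1.0, 0.012, -0.002]
force: [-0.1, 0.5, -0.1]
grip_width: 0.999
grip_force: 0.0
t 3.65 pos [0.493  0.3726 0.1176] phi 0.0239 quat [ 0.     1.     0.012 -0.002] turn 0.0039 dx dy dz [0.0014 0.0012 0.1046] grip 0.999 0.0 F [-0.1  0.5 -0.1]
1754 (array([0.49377608, 0.37327722]), np.float64(0.026299766517583423)) ((493.38726806640625, 373.3124084472656), (55.40074157714844, 55.34163284301758), 82.11219787597656)
```

View pics/w1.png

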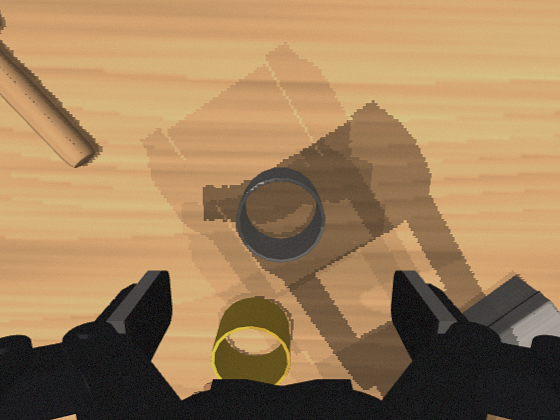

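The wrist picture shows the grey ring at (280,213), between the open fingers, with the yellow ring clear of them at (250,345). Descending and gripping.

Converted, 0.035 m is 0.7, 0.001 m is 0.02.

```bash

python3 -m handwheel '{"dx":[0.02, 0, 0, 0, 0], "dy":[0, 0, 0, 0, 0], "dz":[0.7, 0.7, 0.5, 0.18, 0], "spin":[0, 0, 0, 0, 0], "finger_gap":[1, 1, 1, 1, 1]}' 40
python3 -m handwheel '{"dx":[0, 0, 0, 0, 0], "dy":[0, 0, 0, 0, 0], "dz":[0, 0, 0, 0, 0], "spin":[0, 0, 0, 0, 0], "finger_gap":[0.3, 0.3, 0.3, 0.3, 0.3]}' 40
python3 -c "from h import *;go(.4945,.3714,.12,.02)"
```

```text
clock: 4.2
position: [0.4951, 0.3679, 0.0156]
eef_rot: [0.001, 1.0, 0.009, -0.001]
force: [0.8, 0.0, 0.2]
grip_width: 0.999
grip_force: 0.0
clock: 4.7
position: [0.4966, 0.3697, 0.0188]
eef_rot: [-0.001, 1.0, 0.01, 0.002]
force: [-0.5, -0.4, 6.1]
grip_width: 0.627
grip_force: 42.6
t 4.7 pos [0.4966 0.3697 0.0188] phi 0.0198 quat [-0.001  1.     0.01   0.002] turn -0.0002 dx dy dz [-0.0021 -0.0017 -0.1012] grip 0.627 42.6 F [-0.5 -0.4  6.1]
```

Converted, -0.04 m is -0.8, -0.03 m is -0.6.

```bash

python3 -m handwheel '{"dx":[0, 0, 0, 0], "dy":[0, 0, 0, 0], "dz":[-0.2, -0.6, -0.8, 0], "spin":[0, 0, 0, 0], "finger_gap":[0.3, 0.3, 0.3, 0.3]}'
python3 - <<'E'
from h import *
go(.6115,.0667,.1,.02)
P,p=cloud("wrist"); cv2.imwrite("pics/w2.png",p[:,:,::-1])
E
```

```text
clock: 5.1
position: [0.4981, 0.3709, 0.1042]
eef_rot: [-0.003, 1.0, 0.01, 0.005]
force: [-0.2, 0.8, 0.2]
grip_width: 0.63
grip_force: 42.1
t 5.1 pos [0.4981 0.3709 0.1042] phi 0.0199 quat [-0.003  1.     0.01   0.005] turn -0.0001 dx dy dz [0.1073 0.3065 0.0042] grip 0.63 42.1 F [-0.2  0.8  0.2]
```

View pics/w2.png

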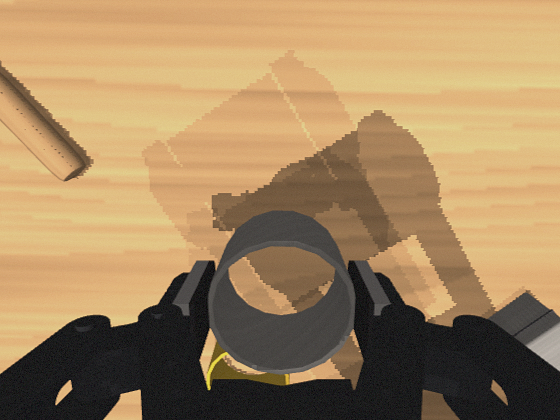

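The ring is held upright between the pads at (283,290).

Converted, 0.038 m is 0.76, 0.013 m is 0.26.

```bash

python3 -m handwheel '{"dx":[0.26, 0.26, 0.26, 0.26, 0.26], "dy":[0.76, 0.76, 0.76, 0.76, 0.76], "dz":[0, 0, 0, 0, 0], "spin":[0, 0, 0, 0, 0], "finger_gap":[0.3, 0.3, 0.3, 0.3, 0.3]}' >/dev/null
python3 -m handwheel '{"dx":[0.26, 0.26, 0.28, 0, 0], "dy":[0.76, 0.76, 0.76, 0, 0], "dz":[0, 0, 0, 0, 0], "spin":[0, 0, 0, 0, 0], "finger_gap":[0.3, 0.3, 0.3, 0.3, 0.3]}'
python3 - <<'E'
from h import *
go(.6115,.0667,.1,.02)
P,p=cloud("wrist"); x=env.get_state()["position"]
d=np.hypot(P[...,0]-x[0],P[...,1]-x[1])
for lo,hi in((.07,.2),(.11,.15)):
    m=(P[...,2]>lo)&(P[...,2]<hi)&(d<.034)&(np.abs(P[...,1]-x[1])<.024)
    print(np.nanpercentile(P[m][:,2],[2,50,98]).round(4),m.sum(),circ(P[m][:,:2]))
E
```

```text
clock: 6.15
position: [0.6059, 0.0665, 0.0953]
eef_rot: [-0.0, 1.0, 0.009, -0.001]
force: [-0.5, -0.0, -0.2]
grip_width: 0.631
grip_force: 42.2
t 6.15 pos [0.6059 0.0665 0.0953] phi 0.018 quat [-0.     1.     0.009 -0.001] turn -0.002 dx dy dz [ 0.0056 -0.     -0.0047] grip 0.631 42.2 F [-0.5 -0.  -0.2]
[0.0801 0.1676 0.1869] 24415 (array([0.60269805, 0.0670487 ]), np.float64(0.024936514096842086))
[0.1102 0.1158 0.1177] 4089 (array([0.603066  , 0.06670914]), np.float64(0.026316236982141986))
```

Converted, 0.03 m is 0.6, 0.008 m is 0.16.

```bash

python3 -m handwheel '{"dx":[0.16, 0, 0, 0, 0], "dy":[0, 0, 0, 0, 0], "dz":[0.4, 0.6, 0.3, 0, 0], "spin":[0, 0, 0, 0, 0], "finger_gap":[0.3, 0.3, 0.3, 0.3, 0.3]}'
python3 -m handwheel '{"dx":[0, 0], "dy":[0, 0], "dz":[0.06, 0], "spin":[0, 0], "finger_gap":[0.3, 0.3]}'
```

```text
clock: 6.7
position: [0.6144, 0.068, 0.0319]
eef_rot: [0.0, 1.0, 0.01, 0.0]
force: [0.1, -0.4, -0.6]
grip_width: 0.63
grip_force: 42.2
clock: 6.9
position: [0.6148, 0.0675, 0.0293]
eef_rot: [0.0, 1.0, 0.01, 0.001]
force: [-0.8, -0.0, -1.1]
grip_width: 0.629
grip_force: 42.2
```

Converted, 0.002 m is 0.04.

```bash

for i in 1; do python3 -m handwheel '{"dx":[0, 0], "dy":[0, 0], "dz":[0.04, 0], "spin":[0, 0], "finger_gap":[0.3, 0.3]}'; done | egrep 'pos|force'
python3 -m handwheel '{"dx":[0, 0], "dy":[0, 0], "dz":[0.04, 0], "spin":[0, 0], "finger_gap":[0.3, 0.3]}'| egrep 'pos|force'
python3 - <<'E'
from h import *
P,p=cloud("wrist"); x=env.get_state()["position"]
d=np.hypot(P[...,0]-x[0],P[...,1]-x[1])
m=(P[...,2]>.043)&(P[...,2]<.06)&(d<.034)&(np.abs(P[...,1]-x[1])<.024)
print(np.nanpercentile(P[m][:,2],[50,90,98]).round(4),m.sum(),circ(P[m][:,:2]))
E
```

```text
position: [0.6144, 0.0673, 0.0264]
force: [0.6, -0.6, -0.4]
grip_force: 42.2
position: [0.6146, 0.0673, 0.0249]
force: [-1.2, -1.0, 3.8]
grip_force: 42.6
[0.0459 0.0469 0.0474] 2958 (array([0.61153899, 0.06752652]), np.float64(0.026310779625316052))
```

Contact was felt, with the ring at caddy floor height. Releasing.

Converted, -0.01 m is -0.2.

```bash

python3 -m handwheel '{"dx":[0, 0, 0, 0, 0], "dy":[0, 0, 0, 0, 0], "dz":[0, 0, 0, 0, -0.2], "spin":[0, 0, 0, 0, 0], "finger_gap":[0.68, 0.72, 0.76, 0.76, 0.76]}'
python3 -m handwheel '{"dx":[0, 0, 0, 0], "dy":[0, 0, 0, 0], "dz":[-0.6, -0.9, -0.9, 0], "spin":[0, 0, 0, 0], "finger_gap":[0.76, 0.76, 1, 1]}'
python3 -c "from h import *;go(.5126,-.3745,.15,np.deg2rad(25.9))"
```

```text
clock: 7.85
position: [0.6132, 0.0673, 0.0329]
eef_rot: [0.0, 1.0, 0.01, -0.002]
force: [-0.0, 0.1, 0.3]
grip_width: 0.759
grip_force: 0.0
clock: 8.25
position: [0.6176, 0.0675, 0.1639]
eef_rot: [-0.0, 1.0, 0.01, 0.007]
force: [0.5, -0.3, 0.3]
grip_width: 0.998
grip_force: 0.0
t 8.25 pos [0.6176 0.0675 0.1639] phi 0.0198 quat [-0.     1.     0.01   0.007] turn -0.4322 dx dy dz [-0.2876  0.3518  0.0139] grip 0.998 0.0 F [ 0.5 -0.3  0.3]
```

Converted, 0.035 m is 0.7, -0.029 m is -0.58, -0.108 rad / 1.5708 = -0.0688.

```bash

python3 -m handwheel '{"dx":[0, 0, 0, 0, -0.58], "dy":[0, 0, 0, 0, 0.7], "dz":[0, 0, 0, 0, 0], "spin":[-0.0688, -0.0688, -0.0688, -0.0688, 0], "finger_gap":[1, 1, 1, 1, 1]}' >/dev/null
python3 -m handwheel '{"dx":[-0.58, -0.58, -0.58, -0.58, -0.58], "dy":[0.7, 0.7, 0.7, 0.7, 0.7], "dz":[0, 0, 0, 0, 0], "spin":[0, 0, 0, 0, 0], "finger_gap":[1, 1, 1, 1, 1]}' >/dev/null
python3 -m handwheel '{"dx":[-0.58, -0.58, -0.58, -0.58, 0], "dy":[0.7, 0.7, 0.7, 0.7, 0], "dz":[0, 0, 0, 0, 0.6], "spin":[0, 0, 0, 0, 0], "finger_gap":[1, 1, 1, 1, 1]}' >/dev/null
python3 - <<'E'
from h import *
go(.5126,-.3745,.12,np.deg2rad(25.9))
P,p=cloud("wrist"); cv2.imwrite("pics/w3.png",p[:,:,::-1])
m=(P[...,2]>.034)&(P[...,2]<.046)&(np.hypot(P[...,0]-.5126,P[...,1]+.3745)<.045)
q=P[m][:,:2]; print(m.sum(), cv2.minAreaRect((q*1000).astype(np.float32)))
E
```

```text
t 9.75 pos [ 0.5058 -0.3808  0.129 ] phi 0.4459 quat [0.004 0.975 0.221 0.002] turn -0.0062 dx dy dz [ 0.0088 -0.0027  0.009 ] grip 1.001 0.0 F [ 0.4 -0.9 -0.7]
1537 ((512.7081909179688, -374.14520263671875), (50.4681510925293, 50.08502960205078), 25.855836868286133)
```

Converted, 0.005 m is 0.1, -0.002 m is -0.04, -0.006 rad / 1.5708 = -0.0038.

```bash

python3 -m handwheel '{"dx":[0.1, 0, 0], "dy":[-0.04, 0, 0], "dz":[0, 0, 0], "spin":[-0.0038, 0, 0], "finger_gap":[1, 1, 1]}' >/dev/null
python3 -c "from h import *;go(.5127,-.3742,.013,np.deg2rad(25.9))"
```

```text
t 10.1 pos [ 0.511  -0.3694  0.1262] phi 0.4597 quat [0.001 0.974 0.228 0.001] turn 0.0077 dx dy dz [-0.0006  0.005   0.1132] grip 1.0 0.0 F [-0.5  0.5  0.5]
```

Converted, 0.03 m is 0.6, 0.003 m is 0.06, 0.005 rad / 1.5708 = 0.0032.

```bash

python3 -m handwheel '{"dx":[0, 0, 0, 0], "dy":[0.06, 0, 0, 0], "dz":[0.6, 0.6, 0, 0], "spin":[0.0032, 0, 0, 0], "finger_gap":[1, 1, 1, 1]}' >/dev/null
python3 -c "from h import *;go(.5127,-.3742,.013,np.deg2rad(25.9))"
```

```text
t 10.5 pos [ 0.5117 -0.3725  0.0655] phi 0.4536 quat [0.    0.974 0.225 0.   ] turn 0.0015 dx dy dz [0.0002 0.0019 0.0525] grip 1.001 0.0 F [0.5 0.1 1.1]
```

Converted, 0.025 m is 0.5, 0.02 m is 0.4.

```bash

python3 -m handwheel '{"dx":[0, 0, 0, 0], "dy":[0.04, 0, 0, 0], "dz":[0.5, 0.4, 0.1, 0], "spin":[0, 0, 0, 0], "finger_gap":[1, 1, 1, 1]}' >/dev/null
python3 -m handwheel '{"dx":[0, 0, 0, 0, 0], "dy":[0, 0, 0, 0, 0], "dz":[0, 0, 0, 0, 0], "spin":[0, 0, 0, 0, 0], "finger_gap":[0.3, 0.3, 0.3, 0.3, 0.3]}' 40
python3 -m handwheel '{"dx":[0, 0, 0, 0], "dy":[0, 0, 0, 0], "dz":[-0.2, -0.6, -0.8, 0], "spin":[0, 0, 0, 0], "finger_gap":[0.3, 0.3, 0.3, 0.3]}'
python3 - <<'E'
from h import *
go(.615,-.149,.1,.02)
E
```

```text
clock: 11.4
position: [0.5128, -0.3752, 0.0161]
eef_rot: [0.001, 0.974, 0.224, 0.001]
force: [-0.5, 0.7, 5.3]
grip_width: 0.579
grip_force: 42.1
clock: 11.8
position: [0.5145, -0.3766, 0.102]
eef_rot: [0.005, 0.974, 0.224, 0.003]
force: [0.8, -0.4, 1.2]
grip_width: 0.576
grip_force: 41.6
t 11.8 pos [ 0.5145 -0.3766  0.102 ] phi 0.4528 quat [0.005 0.974 0.224 0.003] turn 0.4328 dx dy dz [ 0.105  -0.2256  0.002 ] grip 0.576 41.6 F [ 0.8 -0.4  1.2]
```

Converted, 0.108 rad / 1.5708 = 0.0688.

```bash

python3 -m handwheel '{"dx":[0, 0, 0, 0, 0], "dy":[0, 0, 0, 0, 0], "dz":[0, 0, 0, 0, 0], "spin":[0.0688, 0.0688, 0.0688, 0.0688, 0], "finger_gap":[0.3, 0.3, 0.3, 0.3, 0.3]}' >/dev/null
python3 -m handwheel '{"dx":[0.34, 0.34, 0.34, 0.34, 0.34], "dy":[-0.74, -0.74, -0.74, -0.74, -0.74], "dz":[0, 0, 0, 0, 0], "spin":[0, 0, 0, 0, 0], "finger_gap":[0.3, 0.3, 0.3, 0.3, 0.3]}' >/dev/null
python3 -m handwheel '{"dx":[0.34, 0, 0], "dy":[-0.74, 0, 0], "dz":[0, 0, 0], "spin":[0, 0, 0], "finger_gap":[0.3, 0.3, 0.3]}' >/dev/null
cat >> h.py <<'E'
def held(lo,hi):
    P,p=cloud("wrist"); x=env.get_state()["position"]; l=x[2]
    d=P-x
    m=(d[...,2]>lo)&(d[...,2]<hi)&(np.abs(d[...,0])<.036)&(np.abs(d[...,1])<.0245)
    print("held",np.nanpercentile(P[m][:,2],[50,90,98]).round(4),m.sum(),"x",np.percentile(P[m][:,0],[1,99]).round(4),"y",np.percentile(P[m][:,1],[1,99]).round(4))
    return p
E
python3 - <<'E'
from h import *
go(.615,-.149,.1,.02); p=held(.017,.028); cv2.imwrite("pics/w4.png",p[:,:,::-1])
E
```

```text
t 13.1 pos [ 0.6095 -0.1499  0.0942] phi 0.0249 quat [ 0.     1.     0.012 -0.   ] turn 0.0049 dx dy dz [ 0.0055 -0.0008 -0.0058] grip 0.577 41.7 F [-0.8 -0.5 -1.1]
held [0.1177 0.119  0.1197] 5935 x [0.5847 0.6354] y [-0.1747 -0.1266]
```

View pics/w4.png

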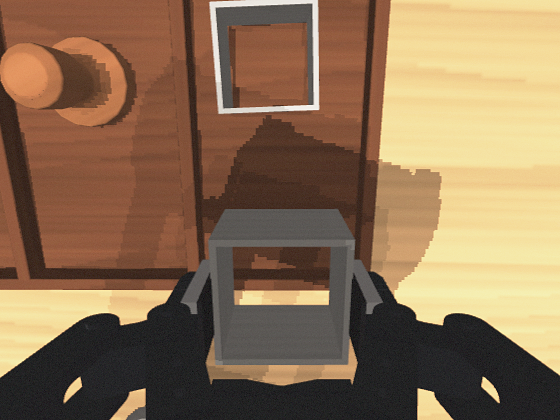

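The square frame is held level and square to the caddy at (282,300), and its compartment is free.

Converted, 0.03 m is 0.6, 0.005 m is 0.1, 0.004 rad / 1.5708 = 0.0025.

```bash

python3 -m handwheel '{"dx":[0.1, 0, 0, 0, 0], "dy":[0, 0, 0, 0, 0], "dz":[0.4, 0.6, 0.32, 0, 0], "spin":[0.0025, 0, 0, 0, 0], "finger_gap":[0.3, 0.3, 0.3, 0.3, 0.3]}' |egrep 'pos|^force'
python3 -m handwheel '{"dx":[0, 0], "dy":[0, 0], "dz":[0.04, 0], "spin":[0, 0], "finger_gap":[0.3, 0.3]}'|egrep 'pos|^force'
python3 -m handwheel '{"dx":[0, 0], "dy":[0, 0], "dz":[0.04, 0], "spin":[0, 0], "finger_gap":[0.3, 0.3]}'|egrep 'pos|^force'
python3 -c "
from h import *
held(.017,.028)"
```

```text
position: [0.6144, -0.1513, 0.0289]
force: [0.7, 0.6, 0.0]
position: [0.615, -0.1508, 0.0276]
force: [0.8, 0.1, -0.9]
position: [0.6145, -0.1504, 0.0245]
force: [-0.3, -0.3, -0.2]
held [0.048  0.0493 0.0499] 6205 x [0.5897 0.6402] y [-0.1748 -0.1261]
```

Converted, 0.0015 m is 0.03.

```bash

python3 -m handwheel '{"dx":[0, 0], "dy":[0, 0], "dz":[0.03, 0], "spin":[0, 0], "finger_gap":[0.3, 0.3]}'|egrep 'pos|^force'
python3 -m handwheel '{"dx":[0, 0], "dy":[0, 0], "dz":[0.03, 0], "spin":[0, 0], "finger_gap":[0.3, 0.3]}'|egrep 'pos|^force'
python3 -c "
from h import *
held(.017,.028)"
```

```text
position: [0.6143, -0.1504, 0.0225]
force: [0.6, 0.8, -1.1]
position: [0.6147, -0.1505, 0.0221]
force: [-2.3, 1.3, 4.4]
held [0.0457 0.0469 0.0476] 6236 x [0.59   0.6404] y [-0.1749 -0.1262]
```

Converted, -0.01 m is -0.2.

```bash

python3 -m handwheel '{"dx":[0, 0, 0, 0, 0], "dy":[0, 0, 0, 0, 0], "dz":[0, 0, 0, 0, -0.2], "spin":[0, 0, 0, 0, 0], "finger_gap":[0.63, 0.67, 0.7, 0.7, 0.7]}'>/dev/null
python3 -m handwheel '{"dx":[0, 0, 0, 0], "dy":[0, 0, 0, 0], "dz":[-0.6, -0.9, -0.7, 0], "spin":[0, 0, 0, 0], "finger_gap":[0.7, 0.7, 0.8, 0.8]}'
python3 -c "from h import *;go(.418,-.1937,.13,.02)"
```

```text
clock: 15.45
position: [0.6172, -0.1513, 0.1495]
eef_rot: [0.002, 1.0, 0.008, 0.006]
force: [1.2, 0.1, 1.0]
grip_width: 0.798
grip_force: 0.0
t 15.45 pos [ 0.6172 -0.1513  0.1495] phi 0.0168 quat [0.002 1.    0.008 0.006] turn -0.0032 dx dy dz [-0.2     0.0384  0.0195] grip 0.798 0.0 F [1.2 0.1 1. ]
```

```bash

python3 -m handwheel '{"dx":[-0.8, -0.8, -0.8, -0.8, -0.7], "dy":[0.16, 0.16, 0.16, 0.14, 0.14], "dz":[0, 0, 0.2, 0.2, 0], "spin":[0, 0, 0, 0, 0], "finger_gap":[0.8, 0.8, 0.8, 0.8, 0.8]}'>/dev/null
python3 -m handwheel '{"dx":[0, 0], "dy":[0, 0], "dz":[0, 0], "spin":[0, 0], "finger_gap":[0.8, 0.8]}'>/dev/null
python3 - <<'E'
from h import *
go(.418,-.1937,.03,.02)
P,p=cloud("wrist"); cv2.imwrite("pics/w5.png",p[:,:,::-1])
for lo,hi in((.05,.07),(.008,.02)):
    m=(P[...,2]>lo)&(P[...,2]<hi)&(np.hypot(P[...,0]-.418,P[...,1]+.1937)<.035)
    q=P[m][:,:2]; print(m.sum(), cv2.minEnclosingCircle((q*1000).astype(np.float32)),np.nanmax(P[m][:,2]))
E
```

```text
t 16.15 pos [ 0.42   -0.192   0.1218] phi 0.0157 quat [0.    1.    0.008 0.001] turn -0.0043 dx dy dz [-0.0021  0.0017  0.0918] grip 0.797 0.0 F [-0.7  0.3 -0.5]
1768 ((417.5602722167969, -193.52996826171875), 14.027153015136719) 0.06420278575355537
1704 ((417.63494873046875, -193.53555297851562), 23.97664451599121) 0.019999626791402436
```

View pics/w5.png

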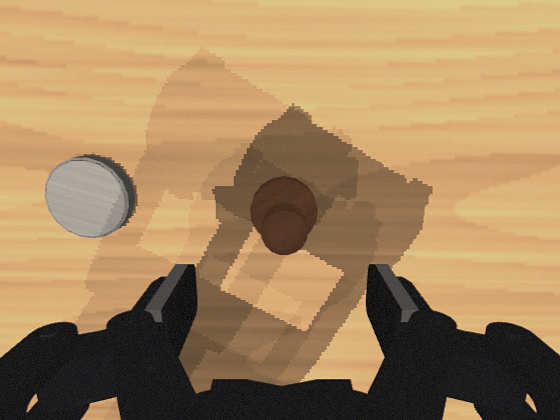

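The wrist picture shows the stamp at (285,215), centred between the fingers, and the lid well clear at (90,197).

Converted, 0.03 m is 0.6, -0.002 m is -0.04, -0.004 rad / 1.5708 = -0.0025.

```bash

python3 -m handwheel '{"dx":[-0.04, 0, 0, 0, 0], "dy":[0.02, 0, 0, 0, 0], "dz":[0.6, 0.6, 0.5, 0.16, 0], "spin":[-0.0025, 0, 0, 0, 0], "finger_gap":[0.8, 0.8, 0.8, 0.8, 0.8]}'
python3 -c "from h import *;go(.4176,-.1935,.028,.02)"
```

```text
clock: 16.7
position: [0.4182, -0.1923, 0.0275]
eef_rot: [-0.001, 1.0, 0.011, -0.001]
force: [-1.2, 0.1, 0.6]
grip_width: 0.796
grip_force: 0.0
t 16.7 pos [ 0.4182 -0.1923  0.0275] phi 0.0215 quat [-0.001  1.     0.011 -0.001] turn 0.0015 dx dy dz [-0.0006  0.0012 -0.0005] grip 0.796 0.0 F [-1.2  0.1  0.6]
```

Converted, 0.001 m is 0.02.

```bash

python3 -m handwheel '{"dx":[0, 0, 0, 0, 0], "dy":[0.02, 0, 0, 0, 0], "dz":[0, 0, 0, 0, 0], "spin":[0, 0, 0, 0, 0], "finger_gap":[0.5, 0.2, 0.2, 0.2, 0.2]}' 40
python3 -m handwheel '{"dx":[0, 0, 0, 0, 0], "dy":[0, 0, 0, 0, 0], "dz":[0, -0.2, -0.6, -0.8, 0], "spin":[0, 0, 0, 0, 0], "finger_gap":[0.2, 0.2, 0.2, 0.2, 0.2]}'
python3 - <<'E'
from h import *
go(.6136,-.0413,.107,.02)
E
```

```text
clock: 17.2
position: [0.419, -0.1942, 0.0297]
eef_rot: [0.001, 1.0, 0.01, 0.001]
force: [-1.0, 0.5, 4.9]
grip_width: 0.312
grip_force: 39.3
clock: 17.7
position: [0.4207, -0.1952, 0.1145]
eef_rot: [0.003, 1.0, 0.01, 0.004]
force: [0.3, -0.2, -0.0]
grip_width: 0.311
grip_force: 39.5
t 17.7 pos [ 0.4207 -0.1952  0.1145] phi 0.0207 quat [0.003 1.    0.01  0.004] turn 0.0007 dx dy dz [ 0.196  -0.15    0.0075] grip 0.311 39.5 F [ 0.3 -0.2 -0. ]
```

Converted, 0.028 m is 0.56, -0.021 m is -0.42.

```bash

python3 -m handwheel '{"dx":[0.56, 0.56, 0.56, 0.56, 0.56], "dy":[-0.42, -0.42, -0.42, -0.42, -0.42], "dz":[0, 0, 0, 0, 0], "spin":[0, 0, 0, 0, 0], "finger_gap":[0.2, 0.2, 0.2, 0.2, 0.2]}' >/dev/null
python3 -m handwheel '{"dx":[0.56, 0.46, 0, 0, 0], "dy":[-0.42, -0.42, 0, 0, 0], "dz":[0, 0, 0, 0, 0], "spin":[0, 0, 0, 0, 0], "finger_gap":[0.2, 0.2, 0.2, 0.2, 0.2]}' >/dev/null
python3 - <<'E'
from h import *
go(.6136,-.0413,.107,.02); 
P,p=cloud("wrist"); cv2.imwrite("pics/w6.png",p[:,:,::-1])
x=env.get_state()["position"];d=P-x
m=(np.hypot(d[...,0],d[...,1])<.017)&(d[...,2]>.028)&(d[...,2]<.045)
print(m.sum(),np.nanpercentile(P[m][:,2],[50,90,98]),cv2.minEnclosingCircle((P[m][:,:2]*1000).astype(np.float32)))
m=(np.hypot(d[...,0],d[...,1])<.03)&(d[...,2]<-.01)&(d[...,2]>-.035)
if m.any(): print(m.sum(),np.nanpercentile(P[m][:,2],[2,50,98]),cv2.minAreaRect((P[m][:,:2]*1000).astype(np.float32)))
E
```

```text
t 18.7 pos [ 0.6054 -0.0434  0.108 ] phi 0.0202 quat [ 0.     1.     0.01  -0.001] turn 0.0002 dx dy dz [ 0.0083 -0.0019  0.001 ] grip 0.312 39.6 F [-0.1  0.5 -0.5]
5470 [0.14030472 0.14605738 0.15071771] ((605.4512329101562, -43.56397247314453), 16.989423751831055)
3237 [0.08139012 0.09376659 0.09803819] ((614.3919067382812, -42.774173736572266), (46.71359634399414, 26.79233169555664), 88.70393371582031)
```

View pics/w6.png

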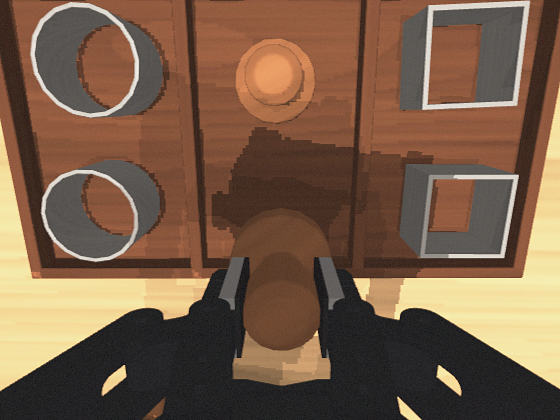

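The stamp is held upright at (283,310). Both cutters stand well in their compartments, at (90,215) and (470,215), and the centre compartment's near half is free.

Converted, 0.03 m is 0.6, -0.0015 m is -0.03.

```bash

python3 -m handwheel '{"dx":[0.16, 0, 0, 0, 0], "dy":[-0.03, 0, 0, 0, 0], "dz":[0.4, 0.6, 0.36, 0, 0], "spin":[0, 0, 0, 0, 0], "finger_gap":[0.2, 0.2, 0.2, 0.2, 0.2]}' |egrep 'pos|^force'
python3 -m handwheel '{"dx":[0, 0], "dy":[0, 0], "dz":[0.04, 0], "spin":[0, 0], "finger_gap":[0.2, 0.2]}'|egrep 'pos|^force'
python3 -m handwheel '{"dx":[0, 0], "dy":[0, 0], "dz":[0.03, 0], "spin":[0, 0], "finger_gap":[0.2, 0.2]}'|egrep 'pos|^force'
```

```text
position: [0.6139, -0.0418, 0.0411]
force: [0.3, -0.0, -0.2]
position: [0.6145, -0.0415, 0.0394]
force: [-0.0, -0.0, -0.4]
position: [0.614, -0.0412, 0.037]
force: [0.2, 0.1, -1.0]
```

Converted, 0.0015 m is 0.03.

```bash

python3 -m handwheel '{"dx":[0, 0], "dy":[0, 0], "dz":[0.03, 0], "spin":[0, 0], "finger_gap":[0.2, 0.2]}'|egrep 'pos|^force'
python3 -m handwheel '{"dx":[0, 0], "dy":[0, 0], "dz":[0.02, 0], "spin":[0, 0], "finger_gap":[0.2, 0.2]}'|egrep 'pos|^force'
```

```text
position: [0.6142, -0.0412, 0.0356]
force: [0.4, -0.1, 0.2]
position: [0.6143, -0.0412, 0.0355]
force: [-3.2, 0.1, 6.3]
```

Converted, -0.045 m is -0.9, -0.04 m is -0.8.

```bash

python3 -m handwheel '{"dx":[0, 0, 0, 0, 0], "dy":[0, 0, 0, 0, 0], "dz":[0, 0, 0, 0, 0], "spin":[0, 0, 0, 0, 0], "finger_gap":[0.36, 0.42, 0.5, 0.55, 0.55]}'>/dev/null
python3 -m handwheel '{"dx":[0, 0, 0, 0, 0], "dy":[0, 0, 0, 0, 0], "dz":[-0.4, -0.8, -0.9, -0.8, -0.6], "spin":[0, 0, 0, 0, 0], "finger_gap":[0.55, 0.55, 0.55, 0.55, 0.55]}' >/dev/null
python3 -m handwheel '{"dx":[-0.8, -0.9, -0.9, -0.9, -0.4], "dy":[0, 0, 0, 0, 0], "dz":[-0.4, 0, 0, 0, 0], "spin":[0, 0, 0, 0, 0], "finger_gap":[0.55, 0.55, 0.55, 0.55, 0.55]}' >/dev/null
python3 - <<'E'
from h import *
Q=[cloud("top") for _ in range(5)];p=Q[0][1];Ps=np.median([a[0] for a in Q],0);cv2.imwrite("pics/top9.png",cv2.resize(p[120:310,80:460,::-1],None,fx=2,fy=2))
for n,x,y,lo,hi in(("round",.611,.067,.036,.056),("sq",.615,-.150,.036,.056),("knob",.613,-.041,.054,.08),("cround",.6946,.0584,.036,.056),("csq",.701,-.1414,.036,.056),("cknob",.688,-.0386,.054,.08),("yellow",.392,.390,.03,.05),("egg",.4295,.057,.03,.08),("lid",.4263,-.057,.01,.03),("tin",.4087,.192,.03,.05)):
    m=(np.hypot(Ps[...,0]-x,Ps[...,1]-y)<.045)&(Ps[...,2]>lo)&(Ps[...,2]<hi);q=Ps[m]
    if len(q)>4:print(n,len(q),np.median(q[:,2]).round(4),[np.round(v,1) for v in cv2.minAreaRect((q[:,:2]*1000).astype(np.float32))])
    else: print(n,len(q))
print(env.get_state()["clock"])
E
```

```text
round 92 0.0463 [array([610.7,  66.6]), array([53.5, 53.9]), np.float64(89.1)]
sq 132 0.0467 [array([ 615.3, -151.2]), array([49.6, 50.9]), np.float64(0.1)]
knob 110 0.0679 [array([612.8, -41.8]), array([27., 26.]), np.float64(43.4)]
cround 105 0.0465 [array([694.8,  58.5]), array([55.2, 51.5]), np.float64(0.1)]
csq 141 0.0466 [array([ 701. , -141.3]), array([50.1, 50.2]), np.float64(3.4)]
cknob 111 0.0678 [array([688.2, -38.7]), array([25.8, 27.1]), np.float64(60.9)]
yellow 148 0.039 [array([391.8, 390.2]), array([53.8, 53.8]), np.float64(0.4)]
egg 215 0.0492 [array([429.6,  56.8]), array([44.1, 44.5]), np.float64(0.1)]
lid 0
tin 451 0.0407 [array([408.5, 192.7]), array([49.7, 50.6]), np.float64(42.4)]
21.8
```

View pics/top9.png

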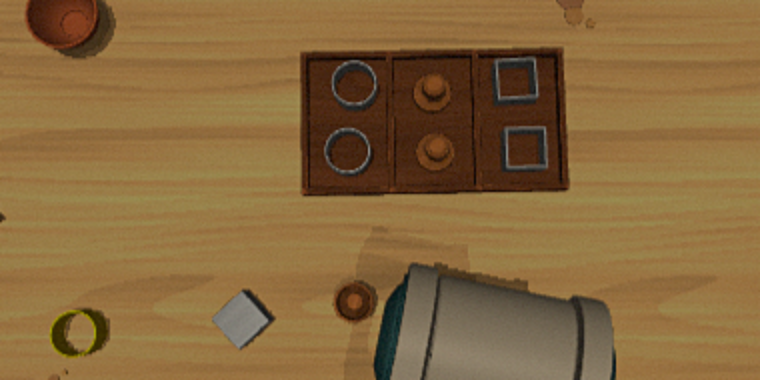

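The final view shows all three tools upright beside their own kind: round at (348,151), stamp at (436,152) and square at (525,148). Their tops are at the right heights. The other things have not moved, except the lid, which the arm hides from view and which was never approached below 0.12 m.

```bash
python3 -c "
from cell import env
print(env.hand_in())"
```

```text
the job is handed in; nothing more can be done
None
```

The round cutter, square cutter and stamp are each standing upright in the caddy beside their own kind, not touching, and the job was handed in at about 22 s; the final check showed nothing else moved, though the arm hid the jar lid from it.

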